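# Build a square column of gift-set boxes on the banding jig

### The arm

A 7-joint arm with a two-finger parallel gripper is mounted at the origin on the work surface. World frame = base frame: x ahead of the robot, y to its left, z up, the work surface at z = 0. Lengths are in m, angles in rad, forces in N, time in s.
With the tool pointing down it reaches from about 0.425 to 0.975 m from the base axis. Payload 16.7 kg.
Tool frame: the origin (TCP) lies between the finger pads; the fingertips stand 11 mm ahead of it and the grasp point (between the pads) lies 8 mm behind it (env.nose_length is the distance from the TCP to the fingertips, in m); z points along the fingers, y is the line along which they close (so a half turn about z gives the same grasp; the last joint's range is limited). The gripper opens to 85 mm and grips with 20 to 120 N. Pads are 22 mm wide; open, the fingers measure 114 mm over their backs; the gripper's body (76 mm by 85 mm) begins 54 mm behind the grasp point. The pads swing forward as they close: fully open they stand 13 mm farther back than shut.
Start: joints at [1.06, 0.426, 0.074, 1.606, -0.034, 1.111, -0.067], TCP at [0.239, -0.631, 0.242] pointing down, gripper open.
Joint ranges: [-2.85, 2.85], [-0.5, 2.14], [-1.23, 1.37], [0.21, 2.46], [-1.02, 4.16], [0.16, 2.05], [-2.73, 2.73]. Speed limits (rad/s): [1.89, 1.89, 2.39, 2.39, 3.01, 3.01, 3.01].

### API

Orientations are given as a unit quaternion [x, y, z, w].
In Python, from plant import monitor, imaging, env gives the robot as it stands.
- The arm moves only by the tool drive_tool, never from a script. Its argument "deltas" is a list of rows, each a list of 7 numbers: the shift along the world's x, y, z each as a share of 0.15 m, from -1 to 1, then the turn, a rotation vector about the world's x, y, z each as a share of pi rad, from -1 to 1, then the opening, from -1 (shut) to 1 (fully open). In form: [[dx, dy, dz, wx, wy, wz, jaw], ...]. A call has 1 to 12 rows; each row is the pose to reach, as a shift and turn from the pose commanded when the call began, turning the shorter way round; what a row does not reach only later rows make up. A row lasts 1/8 s, in which the tool goes at most 62.5 mm and 10.7 degrees, less where a joint would pass 70% of its speed; a pose out of reach is approached as far as the arm can. A call with a number of a shift or a turn outside -1 to 1 is refused whole. A call with a gripper value outside its range is refused whole. The fingers move at their own pace and stop on an object; "grip_force" is the grip in N (left out, the last holds). Time passes only in rows, so rows that repeat a pose let the fingers close. It gives the time, the measured TCP pose, the force, the opening and the grip force at its end, in the units of the state.
- monitor.state(): the state, without advancing time (a new reading comes with each control period).
- imaging.grab_frame(name): name is "scene" or "top"; returns the picture (400x640x3 uint8, blue, green, red); there is no depth.
- imaging.camera_info(name): a dict with "fovy" (degrees; the focal length in pixels is half the picture's height over the tangent of half this angle, whatever the lens; pixels are square), "cx", "cy" (the principal point, pixels), "k1" (the pictures are not rectified: a ray, as slopes to the right and down, at radius r is drawn at 1 + k1 r^2 times it, then the intrinsics apply), "rvec" (rotation vector, rad) and "tvec" (3), from world to camera coordinates, as OpenCV has them. Camera axes: x right, y down, z forward; pixel columns grow to the right and rows downward; lengths in m; the calibration is good to about 2 mm. A picture is of the moment at which its call begins. camera_info takes no time and is no camera call.
- env.job_done(): hands the job in; it is judged then, once.
Trained networks look in the newest picture that a camera, given by its name, has taken for a name from the list of things; names that differ only in an ending like _2 or _b are one class to them, and where a whole thing is asked for, a point or a joint stands for the part that bears it (a point fixed in the world has none). Each returns a list of dicts, best first, with "p" (0 to 1); they miss things now and then, are a little off and sometimes report something else, mostly with a low value. They report only what shows in the picture. A call takes as long as a camera call. They do not tell look-alikes from the thing itself.
- imaging.spot_in(camera, name): "bbox" ([left, top, width, height] in pixels, round what is visible of it).
- imaging.trace(camera, name): "mask" (400x640 bool, what is visible of it) and "bbox" ([left, top, width, height] in pixels, round what is visible of it).
The state is a dict: "t": time; "joint_positions": joint angles; "dq": joint speeds; "effort": joint torques, N m; "tcp_pos": TCP position; "orientation": TCP orientation; "wrist_force": force on the tool from outside, world axes, zero at the start; "torque": the same for the moment, N m; "gripper_width": finger opening in m; "finger_force": force on a finger pad.
Only numpy, scipy, OpenCV 4.12 (cv2) and the standard library are available. Lean on these libraries where they do the work, as an engineer would, in place of code of your own. Each camera call takes 0.05 s, during which the arm holds its last target. There are 200 camera calls.

### The job

First press the open hinged lid of the black tin fully shut. Then build up the column on the kraft carton that already lies on the green banding jig: the white carton first, the shut black tin on that, and the orange slim carton on top, each set down gently, lying flat, long sides the same way and edges flush with the kraft carton. Do not push the kraft carton out of place, leave the bottles and jars as they stand, and let go of everything at the end.

Things in the scene. Friction and masses are not known exactly. Their poses are not given: they have to be found in the camera images.
- jig: Fixed green plate of the banding jig, 150 x 100 x 10 mm; it reaches from x = -83 to 67 mm and y = -50 to 50 mm of its frame, top at z = 10 mm; origin under the place where the column's centre stands. At its -x end a steel stop plate, 40 mm wide in y and 6 mm thick, stands from the plate up to z = 120 mm, its inner face at x = -52 mm (10 mm clear of the kraft carton).
- base: Kraft-brown carton, the bottom of the column, lying on the jig with its long side along the jig's x. 84 mm along its x, 56 mm along its y (grasp across y); origin at the centre of its underside, z up, so its top is at z = 30 mm. Loose, about 500 g.
- white: White closed carton with a grey band. A jar stands about 30 mm clear of its +y long side. 84 mm along its x, 56 mm along its y (grasp across y); origin at the centre of its underside, z up, so its top is at z = 40 mm. Loose, about 300 g.
- tin: Black tin with a hinged lid. 84 mm along its x, 56 mm along its y (grasp across y); origin at the centre of its underside, z up, so its top is at z = 30 mm. Loose, about 230 g. With the lid shut the tin is 36 mm tall. The lid is a flat plate 84 x 56 x 6 mm, hinged along the tin's +x short edge at x = 42 mm, z = 30 mm.
- tin_lid (a joint): Angle of the tin's lid (rad): 0 is fully shut, growing as its free edge (the -x edge when shut) swings up; at most 1.5. A stiff hinge: it stays where it is left, and a light push down shuts it (about 0.03 N m).
- lid_edge (a point): Middle of the upper free edge of the tin's lid, 84 mm from the hinge line.
- slim: Orange slim closed carton with a yellow band. A jar stands about 30 mm clear of its -y long side. 84 mm along its x, 56 mm along its y (grasp across y); origin at the centre of its underside, z up, so its top is at z = 30 mm. Loose, about 140 g.
- foundation: Bystander: cream-coloured round bottle with black cap and foot, 33 mm diameter, 105 mm tall, loose; origin at the centre of its underside.
- pump: Bystander: white pump bottle, 58 mm diameter, 115 mm tall to the shoulder, 161 mm with its pump head, which points to its -x by 33 mm; loose; origin at the centre of its underside.
- jar_a: Bystander: pearl-white round cream jar with a gold ring, 49 mm diameter, 42 mm tall, beside the white carton; loose; origin at the centre of its underside.
- jar_b: Bystander: the same kind of jar, beside the orange carton.
There are look-alikes about, which are no part of the job. What is shaped like the white but pink or purple is not meant.

How it is judged:
On the way, in this order (a step that is already met when the one before it is completed fails the run):
1. the tin's lid is pressed shut (within 0.06 rad) (value of joint tin_lid below 0.06 rad), for 0.2 s.
2. the white carton lies squarely on the kraft carton, let go (horizontal distance between white and base below 0.008 m and angle between the x axis of white and the x axis of base, either way round below 0.12 rad and angle between white's own z axis and vertical below 0.06 rad and z of white in the frame of base between 0.025 and 0.036 m and contact force between the fingers and white below 0.3 N), for 0.2 s.
3. the tin, lid shut, lies squarely on the white carton, let go (horizontal distance between tin and base below 0.008 m and angle between the x axis of tin and the x axis of base, either way round below 0.12 rad and angle between tin's own z axis and vertical below 0.06 rad and z of tin in the frame of base between 0.065 and 0.076 m and contact force between the fingers and tin below 0.3 N and value of joint tin_lid below 0.06 rad), for 0.2 s.
4. the orange carton lies squarely on the tin, let go (horizontal distance between slim and base below 0.008 m and angle between the x axis of slim and the x axis of base, either way round below 0.12 rad and angle between slim's own z axis and vertical below 0.06 rad and z of slim in the frame of base between 0.101 and 0.112 m and contact force between the fingers and slim below 0.3 N), for 0.2 s.
At the end, for the whole second after the job is handed in: Kraft carton level, moved under 15 mm; on it in order: white carton, tin (lid below 0.06 rad), orange carton, each at rest on the one below (height within 5 mm), tilt under 0.06 rad, centre within 8 mm of the kraft carton's, long side within 0.12 rad of it (value of joint tin_lid below 0.06 rad and horizontal distance between each of white, tin, slim and base below 0.008 m and angle between the x axis of each of white, tin, slim and the x axis of base, either way round below 0.12 rad and angle between each of white, tin, slim, base's own z axis and vertical below 0.06 rad and z of white in the frame of base between 0.025 and 0.036 m and linear speed of each of white, tin, slim below 0.02 m/s and z of tin in the frame of base between 0.065 and 0.076 m and z of slim in the frame of base between 0.101 and 0.112 m and distance of base from where it was at the start of the episode below 0.015 m); the robot touches nothing.
It fails at once if a bystander (bottle, pump bottle or jar) is shifted more than 20 mm or tipped over (distance of any of foundation, jar_a, jar_b, pump from where it was at the start of the episode above 0.02 m or angle between any of foundation, jar_a, jar_b, pump's own z axis and vertical above 0.3 rad).
It fails at once if a box is dropped or slammed onto the column (more than 40 N between it and the box below) (contact force between white and base above 40 N or contact force between tin and white above 40 N or contact force between slim and tin above 40 N).
It also fails if it takes over 72 s, if anything falls off the work surface, if the arm or the gripper's body presses on something with over 40 N, if the wrist force passes 120 N, or if a joint passes its speed limit or range.

## Working session

There is one attempt and no reset: what is moved stays moved. The work goes in short steps, Python scripts to look and compute and a tool call to move; the robot and the scene stay as the last step left them, time stands still between calls to the robot, and variables do not carry over. Pictures are saved under pics/ and viewed, at most 10 in all, crops included, and the job is handed in when it is done.

Besides the shell and the picture viewer there is one more tool, called after "Emit:" by a JSON object that holds its "name" and its "arguments", one argument or row to a line. drive_tool: Moves the arm, as the interface text tells. Its arguments: {"type":"object","properties":{"deltas":{"type":"array"},"grip_force":{"type":"number"}},"required":["deltas"]}

```bash
mkdir -p pics; ls; python3 - <<'E'
from plant import monitor, imaging, env
import cv2
for n in("scene","top"):
    cv2.imwrite(f"pics/{n}0.png",imaging.grab_frame(n)); print(imaging.camera_info(n))
print(monitor.state())
for n in("scene","top"):
  for o in("jig","base","white","tin","slim","foundation","pump","jar_a"):
    print(n,o,[(r["bbox"],round(r["p"],2)) for r in imaging.spot_in(n,o)])
E
```

```text
pics
{'fovy': 48.04119159063404, 'cx': 319.4986954590597, 'cy': 202.3955908093649, 'k1': -0.07342824447470049, 'rvec': array([ 2.05255298,  1.47440992, -0.53945711]), 'tvec': array([-0.1623198 , -0.33989416,  1.57307306])}
{'fovy': 51.62749054311155, 'cx': 316.2437166982349, 'cy': 200.5363358473806, 'k1': 0.02238961357825833, 'rvec': array([ 2.13004477, -2.15427767,  0.20203131]), 'tvec': array([0.01225728, 0.5107974 , 0.95838114])}
{'t': 0.1, 'joint_positions': array([ 1.05950827,  0.4266956 ,  0.07387838,  1.60653656, -0.03409396,
        1.11081374, -0.06709833]), 'dq': array([ 2.97221842e-04, -3.06097292e-04,  6.37255024e-04, -6.89384997e-04,
        1.31110486e-03,  7.66872167e-05, -1.42679857e-03]), 'effort': array([ 7.26469807e-03, -9.51540971e+01,  3.77089396e+00, -4.64410043e+01,
        1.97176676e-02,  6.46635977e-03, -1.21258071e-05]), 'tcp_pos': array([ 0.23874753, -0.63098506,  0.24166679]), 'orientation': array([ 9.83687582e-01,  1.79884367e-01, -1.56890209e-04, -5.75615875e-04]), 'wrist_force': array([ 0.15081815, -0.297251  , -0.00369758]), 'torque': array([ 0.025112
[... 653 characters left out ...]
r_a [([158.3, 230.6, 23.2, 15.4], 0.62), ([436.5, 178.4, 10.3, 13.4], 0.49)]
top jig [([317.5, 194.0, 43.0, 64.9], 0.74)]
top base [([329.0, 202.9, 25.1, 36.7], 0.92), ([316.4, 195.5, 43.9, 63.9], 0.72)]
top white [([203.1, 146.0, 30.7, 38.8], 0.73), ([171.9, 257.1, 42.0, 34.8], 0.7), ([171.2, 198.5, 42.1, 39.9], 0.69), ([163.7, 184.2, 15.7, 20.0], 0.67), ([119.0, 229.6, 44.3, 35.4], 0.64)]
top tin [([250.8, 130.1, 34.4, 42.1], 0.69)]
top slim [([429.2, 189.0, 37.1, 40.9], 0.81)]
top foundation [([177.7, 110.3, 23.5, 24.1], 0.92), ([257.0, 131.7, 25.4, 7.2], 0.75)]
top pump [([361.9, 123.8, 31.5, 36.9], 0.74)]
top jar_a [([478.1, 207.8, 13.8, 17.4], 0.83), ([162.1, 185.3, 18.6, 18.7], 0.54)]
```

```bash
python3 - <<'E'
import cv2
a=cv2.imread("pics/top0.png")[95:305,100:510]; cv2.imwrite("pics/topc.png",cv2.resize(a,None,fx=1.95,fy=1.95,interpolation=cv2.INTER_CUBIC))
a=cv2.imread("pics/scene0.png")[110:300,140:480]; cv2.imwrite("pics/scenec.png",cv2.resize(a,None,fx=2.35,fy=2.35,interpolation=cv2.INTER_CUBIC))
E
```

```text
(no output)
```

View pics/topc.png

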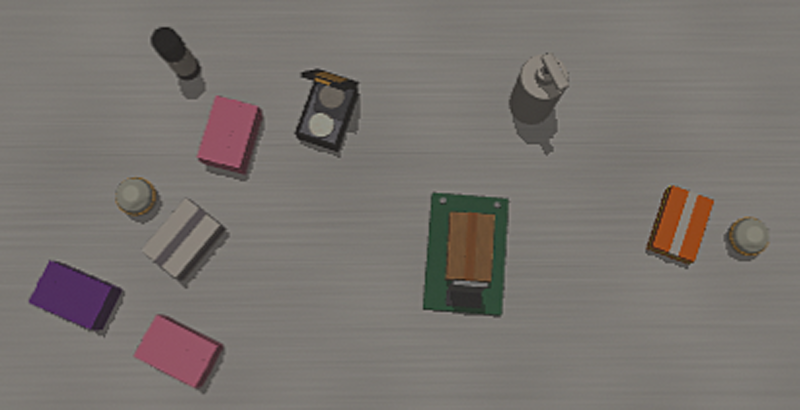

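View pics/scenec.png

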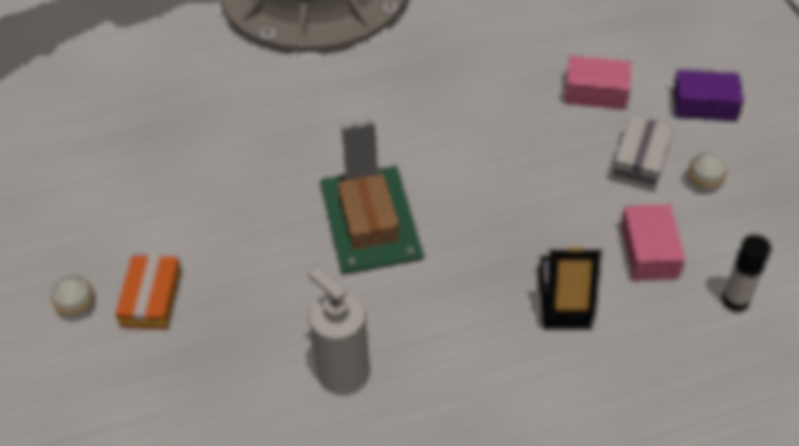

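Top view (full pixels): the white candidates are pink (218,163), pink (192,275), purple (139,246) and the white carton with grey band (195,218). That last one fits the description, with its jar at (170,196). The tin is at (268,151) with its lid raised at the upper (far) end. Orange is at (449,210) with jar (484,216), base at (341,220), pump (376,142) and foundation (189,122).

```bash
cat >h.py <<'E'
import numpy as np, cv2
from scipy.optimize import minimize
from plant import monitor, imaging, env
CI={n:imaging.camera_info(n) for n in("scene","top")}
def proj(n,P):
    c=CI[n]; f=200/np.tan(np.radians(c["fovy"]/2))
    K=np.array([[f,0,c["cx"]],[0,f,c["cy"]],[0,0,1]])
    return cv2.projectPoints(np.asarray(P,float).reshape(-1,1,3),c["rvec"],c["tvec"],K,np.array([c["k1"],0,0,0.]))[0][:,0]
def plane(n,uv,z):   # pixel to world at height z
    r=minimize(lambda q:((proj(n,[[q[0],q[1],z]])[0]-uv)**2).sum(),[.6,0],method="Nelder-Mead",options=dict(xatol=1e-5,fatol=1e-6)); return r.x
def box(x,y,a,z0,h,lx=.084,ly=.056):
    c,s=np.cos(a),np.sin(a)
    return np.array([[x+c*u-s*v,y+s*u+c*v,z] for u in(-lx/2,lx/2) for v in(-ly/2,ly/2) for z in(z0,z0+h)])
def lid(x,y,a,z0,th):
    P=[]
    for l in(0,.084):
        for v in(-.028,.028):
            for t in(0,.006):
                u=.042-l*np.cos(th)+t*np.sin(th); z=z0+.03+l*np.sin(th)+t*np.cos(th)
                P.append([x+np.cos(a)*u-np.sin(a)*v,y+np.sin(a)*u+np.cos(a)*v,z])
    return np.array(P)
S=8
def draw(n,hulls,roi):
    x0,y0,w,h=roi; m=np.zeros((h*S,w*S),np.uint8)
    for P in hulls:
        q=((proj(n,P)-[x0-.5,y0-.5])*S).astype(np.float32)
        cv2.fillConvexPoly(m,cv2.convexHull(q).round().astype(np.int32),1)
    return cv2.resize(m.astype(np.float32),(w,h),interpolation=cv2.INTER_AREA)
def fit(masks,model,p0,step):
    R={}
    for n,m in masks.items():
        x,y,w,h=cv2.boundingRect(m.astype(np.uint8)); x-=15;y-=15
        R[n]=((x,y,w+30,h+30),m[y:y+h+30,x:x+w+30].astype(np.float32))
    def cost(p):
        return sum(np.abs(draw(n,model(p),r)-m).sum()/m.sum() for n,(r,m) in R.items())
    p0=np.array(p0,float); sim=np.vstack([p0]+[p0+np.eye(len(p0))[i]*step[i] for i in range(len(p0))])
    r=minimize(cost,p0,method="Nelder-Mead",options=dict(initial_simplex=sim,xatol=1e-4,fatol=1e-4,maxiter=300))
    return r.x,r.fun
def mask(n,name,uv,tries=2):
    best=None
    for r in imaging.trace(n,name):
        x,y,w,h=r["bbox"]; d=np.hypot(x+w/2-uv[0],y+h/2-uv[1])
        if d<18 and (best is None or d<best[0]): best=(d,r["mask"])
    return None if best is None else best[1]
E
cat >m.py <<'E'
from h import *
print("nadir",[(-cv2.Rodrigues(c["rvec"])[0].T@c["tvec"]).round(3) for c in CI.values()])
uv={"base":((297,201),(341,219)),"white":((413,175),(195,218)),"tin":((384,232),(268,151)),"slim":((202,235),(449,210))}
z0={"base":.01,"white":0,"tin":0,"slim":0}; H={"base":.03,"white":.04,"tin":.03,"slim":.03}
for k,(s,t) in uv.items():
    M={n:mask(n,k,u) for n,u in(("scene",s),("top",t))}
    M={n:m for n,m in M.items() if m is not None}
    c=plane("top",t,.03)
    best=None
    sets=[M]+([{n:m} for n,m in M.items()] if len(M)>1 else [])
    for si in sets:
        best=None
        for a0 in np.arange(-1.4,1.6,.5):
            if k=="tin":
                if abs(a0)>.8: continue
                r=fit(si,lambda p:[box(*p[:3],0,.03),lid(*p[:3],0,p[3])],[*c,a0,1.2],[.01,.01,.2,.2])
            else: r=fit(si,lambda p:[box(*p,z0[k],H[k])],[*c,a0],[.01,.01,.2])
            if best is None or r[1]<best[1]: best=r
        print(k,list(si),[int(m.sum()) for m in si.values()],best[0].round(4),round(best[1],3))
for k,t,hh in(("jar_a",(170,196),.042),("jar_b",(484,216),.042)):
    print(k,plane("top",t,hh/2))
print("pump base",plane("top",(373,152),.0),"found",plane("top",(196,132),0))
E
python3 m.py
```

```text
nadir [array([ 1.256, -0.245,  0.99 ]), array([0.343, 0.027, 1.03 ])]
base ['scene', 'top'] [636, 810] [ 0.4615 -0.0525 -0.0774] 0.115
base ['scene'] [636] [ 0.4604 -0.052  -0.0777] 0.04
base ['top'] [810] [ 0.4621 -0.0528 -0.0762] 0.062
white ['scene', 'top'] [540, 967] [ 0.465   0.0253 -1.4   ] 2.0
white ['scene'] [540] [ 0.465   0.0253 -1.4   ] 1.0
white ['top'] [967] [ 0.465   0.0253 -1.4   ] 1.0
tin ['scene', 'top'] [865, 912] [ 0.6403  0.1278 -0.3265  1.1769] 0.092
tin ['scene'] [865] [ 0.6406  0.1282 -0.3198  1.1708] 0.036
tin ['top'] [912] [ 0.6402  0.1276 -0.3313  1.1878] 0.052
slim ['scene', 'top'] [652, 846] [ 0.48   -0.0239 -1.4   ] 2.0
slim ['scene'] [652] [ 0.48   -0.0239 -1.4   ] 1.0
slim ['top'] [846] [ 0.48   -0.0239 -1.4   ] 1.0
jar_a [0.52946478 0.36535003]
jar_b [ 0.47188497 -0.40793723]
pump base [ 0.64403584 -0.14274466] found [0.70062136 0.31356681]
```

```bash
python3 - <<'E'
s=open("h.py").read()
import re
i=s.index("    r=minimize(lambda q"); j=s.index("\n",i)
s=s[:i]+"    return least_squares(lambda q:proj(n,[[q[0],q[1],z]])[0]-uv,[.5,.01]).x"+s[j:]
s=s.replace("import minimize","import minimize, least_squares")
open("h.py","w").write(s)
m=open("m.py").read().replace("in uv.items():","in uv.items():\n    if k in('base','tin'): continue",1).replace('("pump base"','("found top",plane("top",(184,117),.105),"pump top",plane("top",(381,132),.161));print("pump base"')
open("m.py","w").write(m)
E
python3 m.py
```

```text
nadir [array([ 1.256, -0.245,  0.99 ]), array([0.343, 0.027, 1.03 ])]
white ['scene', 'top'] [540, 967] [ 0.4766  0.3051 -0.6709] 0.157
white ['scene'] [540] [ 0.4744  0.3067 -0.6716] 0.102
white ['top'] [967] [ 0.4767  0.3046 -0.6692] 0.048
slim ['scene', 'top'] [652, 846] [ 0.4891 -0.322  -0.3162] 0.263
slim ['scene'] [652] [ 0.4882 -0.323  -0.2926] 0.151
slim ['top'] [846] [ 0.4896 -0.3219 -0.3914] 0.1
jar_a [0.52946598 0.36535054]
jar_b [ 0.47188359 -0.40793541]
found top [0.70070395 0.31324823] pump top [ 0.6423098  -0.13545285]
pump base [ 0.64403682 -0.14274572] found [0.70062168 0.31356789]
```

```bash
python3 - <<'E'
import cv2
a=cv2.imread("pics/top0.png")[135:275,130:250]; cv2.imwrite("pics/wc.png",cv2.resize(a,None,fx=4,fy=4,interpolation=cv2.INTER_CUBIC))
E
```

```text
(no output)
```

View pics/wc.png

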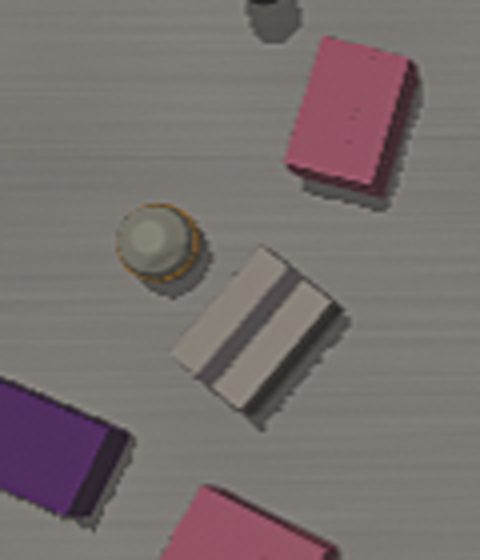

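The crop confirms the white carton with the grey band at (195,218), with the jar at its upper left (+y side). Now I'll travel to the tin, fingers shut.

Emit:
{"name": "drive_tool", "arguments": {
  "deltas": [
    [0.604, 0.988, 0, 0, 0, 0.156, -1],
    [0.604, 0.988, 0, 0, 0, 0.156, -1],
    [0.604, 0.988, 0, 0, 0, 0.156, -1],
    [0.604, 0.988, 0, 0, 0, 0.156, -1]
  ],
  "grip_force": 30
}}

```text
t: 2.0
tcp_pos: [0.3322, -0.48, 0.2428]
orientation: [0.909, 0.416, 0.001, 0.0]
wrist_force: [-0.0, -0.8, -0.8]
gripper_width: 0.012
finger_force: 0.0
```

```bash
python3 - <<'E'
from h import *
print(monitor.state()["joint_positions"].round(3), env.nose_length)
for n in("top","scene"):
    im=cv2.imread(f"pics/{n}0.png"); hs=cv2.cvtColor(im,cv2.COLOR_BGR2HSV)
    m=((hs[...,1]>120)&(hs[...,0]<28)).astype(np.uint8)
    b=(425,180,45,55) if n=="top" else (183,210,40,55)
    k=np.zeros_like(m); k[b[1]:b[1]+b[3],b[0]:b[0]+b[2]]=1; m*=k
    pts=cv2.findNonZero(m); h=np.zeros_like(m); cv2.fillConvexPoly(h,cv2.convexHull(pts),1)
    np.save(n+"slim.npy",h)
M={n:np.load(n+"slim.npy").astype(bool) for n in("top","scene")}
for si in (M,{"top":M["top"]},{"scene":M["scene"]}):
    r=min((fit(si,lambda p:[box(*p,0,.03)],[.489,-.322,a],[.006,.006,.15]) for a in(-.2,-.35,-.5)),key=lambda r:r[1])
    print(list(si),[int(m.sum()) for m in si.values()],r[0].round(4),r[1])
E
```

```text
[ 0.926  0.28  -0.085  1.81   0.026  1.052  0.12 ] 0.011
['top', 'scene'] [935, 684] [ 0.4889 -0.3221 -0.3514] 0.15893994271755219
['top'] [935] [ 0.4895 -0.3221 -0.3652] 0.03452540189027786
['scene'] [684] [ 0.4859 -0.3227 -0.3096] 0.10133406519889832
```

Emit:
{"name": "drive_tool", "arguments": {
  "deltas": [
    [0.604, 0.988, 0, 0, 0, 0.156, -1],
    [0.604, 0.988, 0, 0, 0, 0.156, -1],
    [0.604, 0.988, 0, 0, 0, 0.156, -1],
    [0.604, 0.988, 0, 0, 0, 0.156, -1]
  ]
}}

```text
t: 2.5
tcp_pos: [0.422, -0.3323, 0.2426]
orientation: [0.781, 0.624, 0.0, 0.0]
wrist_force: [0.1, 0.0, -0.1]
gripper_width: 0.0001
finger_force: 0.0
```

Emit:
{"name": "drive_tool", "arguments": {
  "deltas": [
    [0.604, 0.988, 0, 0, 0, 0.156, -1],
    [0.604, 0.988, 0, 0, 0, 0.156, -1],
    [0.604, 0.988, 0, 0, 0, 0.156, -1],
    [0.604, 0.988, 0, 0, 0, 0.156, -1]
  ]
}}

```text
t: 3.0
tcp_pos: [0.5123, -0.1844, 0.2424]
orientation: [0.607, 0.795, 0.001, 0.0]
wrist_force: [-0.0, -1.1, 0.4]
gripper_width: 0.0
finger_force: 0.0
```

Emit:
{"name": "drive_tool", "arguments": {
  "deltas": [
    [0.604, 0.988, 0, 0, 0, 0.156, -1],
    [0.604, 0.988, 0, 0, 0, 0.156, -1],
    [0.604, 0.988, 0, 0, 0, 0.156, -1],
    [0.604, 0.988, 0, 0, 0, 0.156, -1]
  ]
}}

```text
t: 3.5
tcp_pos: [0.6025, -0.0364, 0.2419]
orientation: [0.397, 0.918, 0.001, -0.0]
wrist_force: [-0.2, -0.1, -0.2]
gripper_width: 0.0001
finger_force: 0.0
```

Emit:
{"name": "drive_tool", "arguments": {
  "deltas": [
    [0.604, 0.988, 0, 0, 0, 0.156, -1],
    [0.604, 0.988, 0, 0, 0, 0.156, -1],
    [0.604, 0.988, 0, 0, 0, 0.156, -1],
    [0.604, 0.988, 0, 0, 0, 0.156, -1],
    [0.604, 0.988, 0, 0, 0, 0.156, -1]
  ]
}}

```text
t: 4.12
tcp_pos: [0.692, 0.1071, 0.2416]
orientation: [0.166, 0.986, -0.001, -0.0]
wrist_force: [0.0, -0.1, -0.1]
gripper_width: -0.0002
finger_force: 0.0
```

Emit:
{"name": "drive_tool", "arguments": {
  "deltas": [
    [0, 0, -0.5, 0, 0, 0, -1],
    [0, 0, -0.94, 0, 0, 0, -1],
    [0, 0, -0.94, 0, 0, 0, -1],
    [0, 0, -0.94, 0, 0, 0, -1],
    [-0.1, 0.034, -0.97, 0, 0, 0, -1],
    [-0.16, 0.055, -1, 0, 0, 0, -1],
    [-0.221, 0.075, -1, 0, 0, 0, -1]
  ]
}}

```text
t: 5.0
tcp_pos: [0.6591, 0.1209, 0.0937]
orientation: [0.164, 0.986, 0.0, 0.001]
wrist_force: [0.7, 0.0, 0.4]
gripper_width: 0.0001
finger_force: 0.2
```

Emit:
{"name": "drive_tool", "arguments": {
  "deltas": [
    [-0.063, 0.021, -0.05, 0, 0, 0, -1],
    [-0.126, 0.043, -0.107, 0, 0, 0, -1],
    [-0.18, 0.06, -0.17, 0, 0, 0, -1],
    [-0.221, 0.075, -0.23, 0, 0, 0, -1],
    [-0.253, 0.086, -0.27, 0, 0, 0, -1],
    [-0.253, 0.086, -0.293, 0, 0, 0, -1],
    [-0.253, 0.086, -0.293, 0, 0, 0, -1]
  ]
}}

```text
t: 5.88
tcp_pos: [0.6209, 0.1338, 0.0481]
orientation: [0.164, 0.986, -0.0, -0.0]
wrist_force: [-0.1, -0.5, -1.0]
gripper_width: 0.0001
finger_force: 0.0
```

Emit:
{"name": "drive_tool", "arguments": {
  "deltas": [
    [0, 0, -0.01, 0, 0, 0, -1],
    [0, 0, -0.02, 0, 0, 0, -1],
    [0, 0, -0.025, 0, 0, 0, -1],
    [0, 0, -0.025, 0, 0, 0, -1]
  ]
}}

```text
t: 6.38
tcp_pos: [0.6213, 0.134, 0.0462]
orientation: [0.164, 0.986, -0.0, 0.001]
wrist_force: [-8.4, -2.0, 24.1]
gripper_width: -0.0001
finger_force: 11.9
```

Emit:
{"name": "drive_tool", "arguments": {
  "deltas": [
    [0, 0, 0.4, 0, 0, 0, -1],
    [0, 0, 0.8, 0, 0, 0, 0.6],
    [-0.3, 0.4, 0.9, 0, 0, -0.05, 0.6],
    [-0.5, 0.6, 0.9, 0, 0, -0.05, 0.6],
    [-0.5, 0.6, 0.9, 0, 0, -0.05, 0.6]
  ]
}}

```text
t: 7.0
tcp_pos: [0.5432, 0.2278, 0.1808]
orientation: [0.238, 0.971, 0.001, 0.0]
wrist_force: [0.3, -1.1, 0.1]
gripper_width: 0.0683
finger_force: 0.0
```

Emit:
{"name": "drive_tool", "arguments": {
  "deltas": [
    [-0.459, 0.537, 0, 0, 0, -0.057, 0.6],
    [-0.459, 0.537, 0, 0, 0, -0.057, 0.6],
    [-0.459, 0.537, 0, 0, 0, -0.057, 0.6],
    [-0.459, 0.537, 0, 0, 0, -0.057, 0.6]
  ]
}}

```text
t: 7.5
tcp_pos: [0.4776, 0.3038, 0.1796]
orientation: [0.327, 0.945, -0.0, 0.0]
wrist_force: [-0.5, -0.8, -0.0]
gripper_width: 0.0684
finger_force: 0.0
```

```bash
cat >t.py <<'E'
from h import *
imaging.grab_frame("top"); 
M={"top":mask("top","tin",(268,153)),"scene":None}
imaging.grab_frame("scene"); M["scene"]=mask("scene","tin",(384,232))
M={n:m for n,m in M.items() if m is not None}
for h in(.036,):
  for si in [M]+[{n:m} for n,m in M.items()]:
    r=fit(si,lambda p:[box(*p,0,h)],[.64,.128,-.33],[.006,.006,.1]); print(list(si),r[0].round(4),round(r[1],3))
r=fit(M,lambda p:[box(*p[:3],0,.03),lid(*p[:3],0,p[3])],[.64,.128,-.33,.1],[.006,.006,.1,.1]);print("lid",r[0].round(3),r[1])
s=monitor.state(); print(s["tcp_pos"],s["orientation"],s["gripper_width"],s["joint_positions"].round(2))
E
python3 t.py
```

```text
['top', 'scene'] [ 0.6407  0.1278 -0.3201] 0.093
['top'] [ 0.6412  0.1274 -0.3309] 0.051
['scene'] [ 0.6401  0.1286 -0.322 ] 0.038
lid [ 0.641  0.128 -0.319  0.024] 0.09007928520441055
[0.47774248 0.30341656 0.17944127] [ 3.27531704e-01  9.44840176e-01 -1.53405750e-04 -3.47673464e-05] 0.06812819691281627 [-0.13  0.39 -0.68  1.88  0.29  0.97 -0.04]
```

Emit:
{"name": "drive_tool", "arguments": {
  "deltas": [
    [0, 0, -0.4, 0, 0, 0, 0.6],
    [0, 0, -0.75, 0, 0, 0, 0.6],
    [0, 0, -1, 0, 0, 0, 0.6],
    [0, 0, -1, 0, 0, 0, 0.6]
  ]
}}

```text
t: 8.2
tcp_pos: [0.4758, 0.3031, 0.0274]
orientation: [0.327, 0.945, -0.002, -0.002]
wrist_force: [0.1, 0.5, 0.3]
gripper_width: 0.0683
finger_force: 0.0
```

Emit:
{"name": "drive_tool", "arguments": {
  "deltas": [
    [0, 0, -0.08, 0, 0, 0, 0.6],
    [0, 0, -0.08, 0, 0, 0, 0.6],
    [0, 0, -0.08, 0, 0, 0, 0.2],
    [0, 0, -0.08, 0, 0, 0, 0],
    [0, 0, -0.08, 0, 0, 0, -1],
    [0, 0, -0.08, 0, 0, 0, -1],
    [0, 0, -0.08, 0, 0, 0, -1]
  ],
  "grip_force": 35
}}

```text
t: 9.07
tcp_pos: [0.4776, 0.3046, 0.0187]
orientation: [0.327, 0.945, 0.0, 0.001]
wrist_force: [-0.9, -2.1, 7.6]
gripper_width: 0.0556
finger_force: 38.1
```

Emit:
{"name": "drive_tool", "arguments": {
  "deltas": [
    [0, 0, 0.15, 0, 0, 0, -1],
    [0, 0, 0.5, 0, 0, 0, -1],
    [0, 0, 0.9, 0, 0, 0, -1],
    [-0.01, -0.3, 1, 0, 0, 0.02, -1],
    [-0.034, -0.6, 1, 0, 0, 0.063, -1],
    [-0.034, -0.794, 1, 0, 0, 0.063, -1]
  ]
}}

```text
t: 9.82
tcp_pos: [0.4715, 0.183, 0.1681]
orientation: [0.231, 0.973, -0.0, 0.0]
wrist_force: [0.7, -0.8, -3.4]
gripper_width: 0.0552
finger_force: 39.6
```

Emit:
{"name": "drive_tool", "arguments": {
  "deltas": [
    [-0.01, -0.3, 0, 0, 0, 0.03, -1],
    [-0.034, -0.6, 0, 0, 0, 0.063, -1],
    [-0.034, -0.794, 0, 0, 0, 0.063, -1]
  ]
}}

```text
t: 10.2
tcp_pos: [0.4662, 0.0639, 0.1679]
orientation: [0.134, 0.991, -0.0, 0.0]
wrist_force: [0.1, 0.7, -3.5]
gripper_width: 0.0557
finger_force: 39.6
```

Emit:
{"name": "drive_tool", "arguments": {
  "deltas": [
    [-0.01, -0.3, 0, 0, 0, 0.03, -1],
    [-0.034, -0.6, 0, 0, 0, 0.062, -1],
    [-0.034, -0.794, 0, 0, 0, 0.062, -1],
    [-0.034, -0.794, 0, 0, 0, 0.062, -1],
    [-0.034, -0.794, 0, 0, 0, 0.062, -1]
  ]
}}

```text
t: 10.82
tcp_pos: [0.4616, -0.0524, 0.1679]
orientation: [0.037, 0.999, -0.0, 0.0]
wrist_force: [-0.4, -0.2, -4.7]
gripper_width: 0.0556
finger_force: 39.6
```

```bash
python3 - <<'E'
from h import *
s=monitor.state(); p=s["tcp_pos"];q=s["orientation"]; print(p.round(4),q.round(4),"psi",2*np.arctan2(q[1],q[0]),s["gripper_width"],s["wrist_force"].round(1))
print("err mm",(np.array([.4613,-.0525])-p[:2])*1000)
zb=p[2]-.0187
im=imaging.grab_frame("top"); cv2.imwrite("pics/w1.png",cv2.resize(im[150:290,240:440],None,fx=4,fy=4,interpolation=cv2.INTER_CUBIC))
for n in("top","scene"):
    if n=="scene": imaging.grab_frame(n)
    for r in imaging.trace(n,"white"):
        x,y,w,h=r["bbox"]; u=proj(n,[[p[0],p[1],zb+.02]])[0]
        if np.hypot(x+w/2-u[0],y+h/2-u[1])<15:
            f=fit({n:r["mask"]},lambda v:[box(*v,zb,.04)],[p[0],p[1],-.0765],[.006,.006,.1]); print(n,f[0].round(4),round(f[1],3))
E
```

```text
[ 0.4616 -0.0524  0.1679] [ 3.740e-02  9.993e-01 -0.000e+00  2.000e-04] psi 3.0667282874471153 0.05555856073098784 [-0.4 -0.2 -4.7]
err mm [-0.31345194 -0.06628053]
scene [ 0.4613 -0.05   -0.1671] 0.227
```

Emit:
{"name": "drive_tool", "arguments": {
  "deltas": [
    [0, 0, -0.3, 0, 0, 0, -1],
    [0, 0, -0.55, 0, 0, 0, -1],
    [0, 0, -0.65, 0, 0, 0, -1],
    [0, 0, -0.69, 0, 0, 0, -1],
    [0, 0, -0.69, 0, 0, 0, -1],
    [0, 0, -0.7, 0, 0, 0, -1],
    [0, 0, -0.71, 0, 0, 0, -1],
    [0, 0, -0.715, 0, 0, 0, -1]
  ]
}}

```text
t: 12.02
tcp_pos: [0.4618, -0.053, 0.0606]
orientation: [0.038, 0.999, -0.0, 0.0]
wrist_force: [-0.0, -0.3, -3.3]
gripper_width: 0.0553
finger_force: 39.5
```

Emit:
{"name": "drive_tool", "arguments": {
  "deltas": [
    [0, 0, -0.005, 0, 0, 0, -1],
    [0, 0, -0.01, 0, 0, 0, -1],
    [0, 0, -0.014, 0, 0, 0, -1],
    [0, 0, -0.014, 0, 0, 0, -1]
  ]
}}

```text
t: 12.52
tcp_pos: [0.4617, -0.0529, 0.0587]
orientation: [0.037, 0.999, -0.0, 0.0]
wrist_force: [-5.5, -0.2, 11.3]
gripper_width: 0.0555
finger_force: 41.4
```

Emit:
{"name": "drive_tool", "arguments": {
  "deltas": [
    [0, 0, 0, 0, 0, 0, 0.3],
    [0, 0, 0, 0, 0, 0, 0.6],
    [0, 0, 0, 0, 0, 0, 0.6],
    [0, 0, 0.25, 0, 0, 0, 0.6],
    [0, 0, 0.7, 0, 0, 0, 0.6],
    [0.1, 0.1, 0.8, 0, 0, 0, 0.6],
    [0.4, 0.4, 0.8, 0, 0, -0.03, 0.6],
    [0.7, 0.7, 0.8, 0, 0, -0.06, 0.6]
  ]
}}

```text
t: 13.52
tcp_pos: [0.5666, 0.0508, 0.1788]
orientation: [0.134, 0.991, -0.0, 0.001]
wrist_force: [0.3, -1.4, 0.6]
gripper_width: 0.0682
finger_force: 0.0
```

Emit:
{"name": "drive_tool", "arguments": {
  "deltas": [
    [0.3, 0.3, 0, 0, 0, -0.02, 0.6],
    [0.495, 0.5, 0, 0, 0, -0.02, 0.6],
    [0.495, 0.5, 0, 0, 0, -0.02, 0.6],
    [0.495, 0.5, 0, 0, 0, -0.02, 0.6]
  ]
}}

```text
t: 14.02
tcp_pos: [0.6389, 0.1253, 0.1778]
orientation: [0.162, 0.987, -0.0, -0.0]
wrist_force: [0.5, -0.1, -0.3]
gripper_width: 0.0684
finger_force: 0.0
```

```bash
cat >c.py <<'E'
import sys
from h import *
# boxes of column: name, bottom z, height; base re-measured too
s=monitor.state(); p=s["tcp_pos"];q=s["orientation"]; print(s["t"],p.round(4),"psi",round(2*np.arctan2(q[1],q[0]),4),s["gripper_width"].round(4),s["wrist_force"].round(1))
k,zb,h,tag=sys.argv[1],float(sys.argv[2]),float(sys.argv[3]),sys.argv[4]
out=[]
for n in("top","scene"):
    im=imaging.grab_frame(n); u=proj(n,[[.4615,-.0525,.06]])[0].astype(int)
    out.append(cv2.resize(im[u[1]-60:u[1]+60,u[0]-60:u[0]+60],(400,400),interpolation=cv2.INTER_CUBIC))
    for nm,z,hh in((k,zb,h),("base",.01,.03)):
        u=proj(n,[[.4615,-.0525,z+hh/2]])[0]
        for r in imaging.trace(n,nm):
            x,y,w,hb=r["bbox"]
            if np.hypot(x+w/2-u[0],y+hb/2-u[1])<14:
                f=fit({n:r["mask"]},lambda v:[box(*v,z,hh)],[.4615,-.0525,-.0765],[.006,.006,.1]); print(n,nm,round(r["p"],2),f[0].round(4),round(f[1],3))
cv2.imwrite(f"pics/{tag}.png",np.hstack(out))
E
python3 c.py white .04 .04 col1
```

```text
Traceback (most recent call last):
  File "c.py", line 4, in <module>
    s=monitor.state(); p=s["tcp_pos"];q=s["orientation"]; print(s["t"],p.round(4),"psi",round(2*np.arctan2(q[1],q[0]),4),s["gripper_width"].round(4),s["wrist_force"].round(1))
                                                                                                                         ^^^^^^^^^^^^^^^^^^^^^^^^
AttributeError: 'float' object has no attribute 'round'
```

```bash
sed -i 's/s\["gripper_width"\].round(4)/s["gripper_width"]/' c.py; python3 c.py white .04 .04 col1
```

```text
14.025 [0.6389 0.1253 0.1778] psi 2.8155 0.06840355901939614 [ 0.5 -0.1 -0.3]
scene white 0.68 [ 0.4587 -0.0531 -0.0747] 0.063
```

View pics/col1.png

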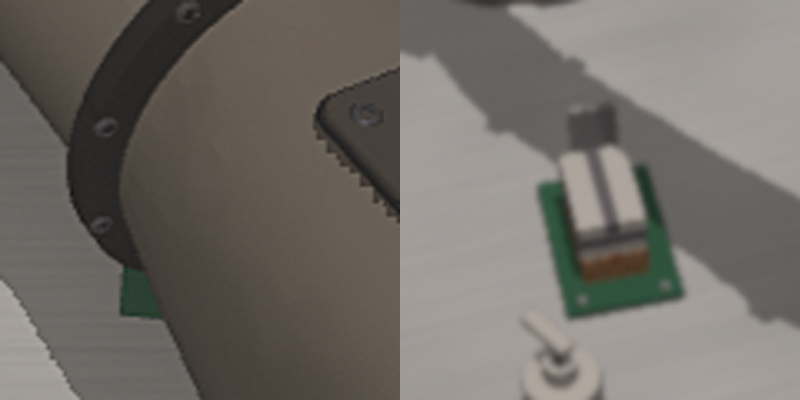

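White lies squarely on the kraft carton at (610,210) in the right half. Next, the tin.

Emit:
{"name": "drive_tool", "arguments": {
  "deltas": [
    [0, 0, -0.4, 0, 0, 0, 0.6],
    [0, 0, -0.75, 0, 0, 0, 0.6],
    [0, 0, -0.9, 0, 0, 0, 0.6],
    [0, 0, -0.9, 0, 0, 0, 0.6]
  ]
}}

```text
t: 14.82
tcp_pos: [0.6389, 0.1254, 0.0427]
orientation: [0.162, 0.987, -0.0, -0.001]
wrist_force: [0.9, 0.2, 0.9]
gripper_width: 0.0685
finger_force: 0.0
```

Emit:
{"name": "drive_tool", "arguments": {
  "deltas": [
    [0.013, 0.016, -0.1, 0, 0, 0, 0.6],
    [0.013, 0.016, -0.18, 0, 0, 0, 0.6],
    [0.013, 0.016, -0.18, 0, 0, 0, 0.6],
    [0.013, 0.016, -0.18, 0, 0, 0, 0.2],
    [0.013, 0.016, -0.18, 0, 0, 0, 0],
    [0.013, 0.016, -0.18, 0, 0, 0, -1],
    [0.013, 0.016, -0.18, 0, 0, 0, -1],
    [0.013, 0.016, -0.18, 0, 0, 0, -1]
  ],
  "grip_force": 30
}}

```text
t: 15.82
tcp_pos: [0.6414, 0.1279, 0.0166]
orientation: [0.162, 0.987, -0.0, 0.0]
wrist_force: [-2.1, 0.1, 5.8]
gripper_width: 0.0555
finger_force: 33.8
```

Emit:
{"name": "drive_tool", "arguments": {
  "deltas": [
    [0, 0, 0.15, 0, 0, 0, -1],
    [0, 0, 0.5, 0, 0, 0, -1],
    [0, 0, 0.9, 0, 0, 0, -1],
    [-0.2, -0.2, 1, 0, 0, 0.02, -1],
    [-0.4, -0.4, 1, 0, 0, 0.04, -1],
    [-0.6, -0.6, 1, 0, 0, 0.04, -1]
  ]
}}

```text
t: 16.58
tcp_pos: [0.5503, 0.0371, 0.1676]
orientation: [0.099, 0.995, -0.0, 0.001]
wrist_force: [0.5, -0.6, -0.8]
gripper_width: 0.0553
finger_force: 33.2
```

Emit:
{"name": "drive_tool", "arguments": {
  "deltas": [
    [-0.25, -0.25, 0, 0, 0, 0.02, -1],
    [-0.45, -0.45, 0, 0, 0, 0.04, -1],
    [-0.601, -0.603, 0, 0, 0, 0.04, -1],
    [-0.601, -0.603, 0, 0, 0, 0.04, -1],
    [-0.601, -0.603, 0, 0, 0, 0.04, -1],
    [-0.601, -0.603, 0, 0, 0, 0.04, -1]
  ]
}}

```text
t: 17.32
tcp_pos: [0.4617, -0.0517, 0.1666]
orientation: [0.037, 0.999, 0.0, 0.0]
wrist_force: [0.2, 1.1, -3.1]
gripper_width: 0.0556
finger_force: 33.2
```

Emit:
{"name": "drive_tool", "arguments": {
  "deltas": [
    [-0.003, -0.005, -0.2, 0, 0, 0, -1],
    [-0.003, -0.005, -0.35, 0, 0, 0, -1],
    [-0.003, -0.005, -0.42, 0, 0, 0, -1],
    [-0.003, -0.005, -0.445, 0, 0, 0, -1],
    [-0.003, -0.005, -0.452, 0, 0, 0, -1],
    [-0.003, -0.005, -0.46, 0, 0, 0, -1],
    [-0.003, -0.005, -0.46, 0, 0, 0, -1]
  ]
}}

```text
t: 18.2
tcp_pos: [0.4608, -0.0534, 0.0976]
orientation: [0.038, 0.999, -0.0, 0.0]
wrist_force: [0.5, 0.0, -1.3]
gripper_width: 0.0556
finger_force: 33.1
```

Emit:
{"name": "drive_tool", "arguments": {
  "deltas": [
    [0, 0, -0.004, 0, 0, 0, -1],
    [0, 0, -0.008, 0, 0, 0, -1],
    [0, 0, -0.01, 0, 0, 0, -1],
    [0, 0, -0.01, 0, 0, 0, -1]
  ]
}}

```text
t: 18.7
tcp_pos: [0.4608, -0.0534, 0.0965]
orientation: [0.038, 0.999, -0.0, 0.0]
wrist_force: [-7.6, -1.3, 20.2]
gripper_width: 0.0553
finger_force: 35.8
```

Emit:
{"name": "drive_tool", "arguments": {
  "deltas": [
    [0, 0, 0, 0, 0, 0, 0.3],
    [0, 0, 0, 0, 0, 0, 0.6],
    [0, 0, 0, 0, 0, 0, 0.6],
    [0, 0, 0.25, 0, 0, 0, 0.6],
    [0, 0, 0.6, 0, 0, 0, 0.6],
    [0.05, -0.2, 0.7, 0, 0, 0, 0.6],
    [0.1, -0.55, 0.7, 0, 0, -0.04, 0.6],
    [0.1, -0.9, 0.7, 0, 0, -0.045, 0.6]
  ]
}}

```text
t: 19.7
tcp_pos: [0.4761, -0.1898, 0.2012]
orientation: [0.109, 0.994, -0.0, 0.001]
wrist_force: [0.5, -0.5, 0.1]
gripper_width: 0.0684
finger_force: 0.0
```

Emit:
{"name": "drive_tool", "arguments": {
  "deltas": [
    [0.05, -0.3, 0, 0, 0, -0.02, 0.6],
    [0.089, -0.6, 0, 0, 0, -0.045, 0.6],
    [0.089, -0.885, 0, 0, 0, -0.045, 0.6],
    [0.089, -0.885, 0, 0, 0, -0.045, 0.6],
    [0.089, -0.885, 0, 0, 0, -0.045, 0.6]
  ]
}}

```text
t: 20.32
tcp_pos: [0.489, -0.3204, 0.2005]
orientation: [0.178, 0.984, 0.0, -0.0]
wrist_force: [0.4, 1.1, 1.2]
gripper_width: 0.0684
finger_force: 0.0
```

```bash
python3 c.py tin .08 .036 col2
```

```text
20.325 [ 0.489  -0.3204  0.2005] psi 2.7842 0.06836838725217056 [0.4 1.1 1.2]
top tin 0.8 [ 0.4597 -0.0546 -0.075 ] 0.063
scene tin 0.75 [ 0.46   -0.0529 -0.0743] 0.054
scene tin 0.21 [ 0.4434 -0.0509 -0.1688] 0.335
scene base 0.49 [ 0.4612 -0.047  -0.211 ] 2.355
```

View pics/col2.png

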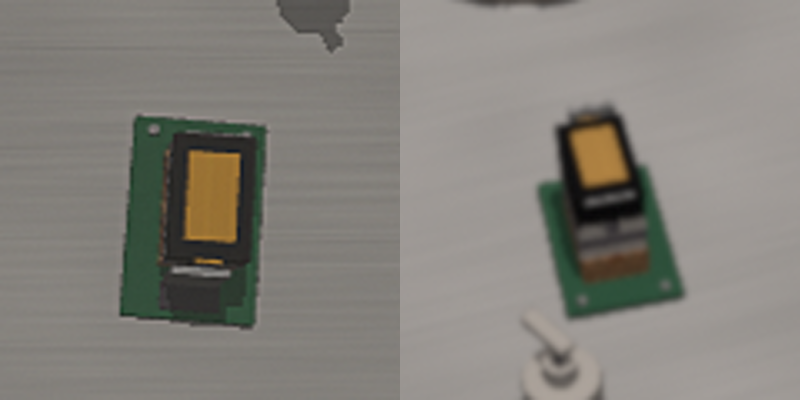

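The tin sits flush and shut on white, at (215,190) left and (597,160) right. Now slim.

Emit:
{"name": "drive_tool", "arguments": {
  "deltas": [
    [0, -0.01, -0.4, 0, 0, 0, 0.6],
    [0, -0.01, -0.75, 0, 0, 0, 0.6],
    [0, -0.01, -1, 0, 0, 0, 0.6],
    [0, -0.01, -1, 0, 0, 0, 0.6]
  ]
}}

```text
t: 21.12
tcp_pos: [0.4877, -0.3213, 0.0486]
orientation: [0.177, 0.984, 0.001, -0.002]
wrist_force: [0.7, -0.6, -0.0]
gripper_width: 0.0684
finger_force: 0.0
```

Emit:
{"name": "drive_tool", "arguments": {
  "deltas": [
    [0, 0, -0.15, 0, 0, 0, 0.6],
    [0, 0, -0.24, 0, 0, 0, 0.6],
    [0, 0, -0.24, 0, 0, 0, 0.6],
    [0, 0, -0.24, 0, 0, 0, 0.2],
    [0, 0, -0.24, 0, 0, 0, 0],
    [0, 0, -0.24, 0, 0, 0, -1],
    [0, 0, -0.24, 0, 0, 0, -1],
    [0, 0, -0.24, 0, 0, 0, -1]
  ],
  "grip_force": 25
}}

```text
t: 22.12
tcp_pos: [0.4895, -0.3228, 0.0159]
orientation: [0.178, 0.984, -0.0, 0.001]
wrist_force: [-1.7, 0.8, 7.9]
gripper_width: 0.0555
finger_force: 27.7
```

Emit:
{"name": "drive_tool", "arguments": {
  "deltas": [
    [0, 0, 0.15, 0, 0, 0, -1],
    [0, 0, 0.5, 0, 0, 0, -1],
    [0, 0, 0.9, 0, 0, 0, -1],
    [0, 0.2, 1, 0, 0, 0, -1],
    [-0.096, 0.5, 1, 0, 0, 0.04, -1],
    [-0.096, 0.9, 1, 0, 0, 0.045, -1]
  ]
}}

```text
t: 22.88
tcp_pos: [0.4737, -0.1874, 0.1655]
orientation: [0.108, 0.994, -0.001, 0.0]
wrist_force: [2.2, 0.9, -1.0]
gripper_width: 0.0557
finger_force: 27.3
```

Emit:
{"name": "drive_tool", "arguments": {
  "deltas": [
    [0, 0.1, 0.2, 0, 0, 0, -1],
    [-0.05, 0.35, 0.2, 0, 0, 0.02, -1],
    [-0.096, 0.65, 0.2, 0, 0, 0.045, -1],
    [-0.096, 0.899, 0.2, 0, 0, 0.045, -1],
    [-0.096, 0.899, 0.2, 0, 0, 0.045, -1],
    [-0.096, 0.899, 0.2, 0, 0, 0.045, -1],
    [-0.096, 0.899, 0.2, 0, 0, 0.045, -1]
  ]
}}

```text
t: 23.75
tcp_pos: [0.46, -0.0535, 0.1946]
orientation: [0.038, 0.999, -0.0, -0.0]
wrist_force: [0.2, -0.8, -1.7]
gripper_width: 0.0553
finger_force: 27.4
```

```bash
python3 - <<'E'
from h import *
s=monitor.state(); p=s["tcp_pos"];q=s["orientation"]; print(p.round(4),"psi",2*np.arctan2(q[1],q[0]),s["wrist_force"].round(1))
zb=p[2]-.0159
for n in("top","scene"):
    imaging.grab_frame(n)
    u=proj(n,[[p[0],p[1],zb+.015]])[0]
    for r in imaging.trace(n,"slim"):
        x,y,w,h=r["bbox"]
        print(n,np.round(r["bbox"]),u.round(),int(r["mask"].sum()))
E
```

```text
[ 0.46   -0.0535  0.1946] psi 3.065555949369522 [ 0.2 -0.8 -1.7]
scene [282. 141.  25.  33.] [293. 156.] 664
```

Emit:
{"name": "drive_tool", "arguments": {
  "deltas": [
    [0.005, 0.003, -0.2, 0, 0, 0, -1],
    [0.005, 0.003, -0.33, 0, 0, 0, -1],
    [0.005, 0.003, -0.38, 0, 0, 0, -1],
    [0.005, 0.003, -0.395, 0, 0, 0, -1],
    [0.005, 0.003, -0.402, 0, 0, 0, -1],
    [0.005, 0.003, -0.41, 0, 0, 0, -1],
    [0.005, 0.003, -0.41, 0, 0, 0, -1]
  ]
}}

```text
t: 24.82
tcp_pos: [0.461, -0.0523, 0.1335]
orientation: [0.038, 0.999, -0.0, 0.0]
wrist_force: [-1.7, 0.1, -0.7]
gripper_width: 0.0554
finger_force: 27.4
```

Emit:
{"name": "drive_tool", "arguments": {
  "deltas": [
    [0, 0, -0.004, 0, 0, 0, -1],
    [0, 0, -0.008, 0, 0, 0, -1],
    [0, 0, -0.012, 0, 0, 0, -1],
    [0, 0, -0.012, 0, 0, 0, -1]
  ]
}}

```text
t: 25.32
tcp_pos: [0.461, -0.0523, 0.1318]
orientation: [0.037, 0.999, -0.0, -0.0]
wrist_force: [-3.4, -0.6, 9.4]
gripper_width: 0.0556
finger_force: 28.6
```

Contact at 9 N. Releasing and clearing.

Emit:
{"name": "drive_tool", "arguments": {
  "deltas": [
    [0, 0, 0, 0, 0, 0, 0.3],
    [0, 0, 0, 0, 0, 0, 0.6],
    [0, 0, 0, 0, 0, 0, 0.6],
    [0, 0, 0.25, 0, 0, 0, 0.6],
    [0, 0, 0.6, 0, 0, 0, 0.6],
    [0, -0.3, 0.8, 0, 0, 0, 0.6],
    [0, -0.6, 0.8, 0, 0, 0, 0.6],
    [0, -0.95, 0.8, 0, 0, 0, 0.6],
    [0, -0.95, 0.8, 0, 0, 0, 0.6]
  ]
}}

```text
t: 26.45
tcp_pos: [0.4602, -0.1985, 0.2511]
orientation: [0.04, 0.999, -0.0, -0.0]
wrist_force: [0.4, 0.1, 0.2]
gripper_width: 0.0684
finger_force: 0.0
```

Emit:
{"name": "drive_tool", "arguments": {
  "deltas": [
    [0, -0.4, 0, 0, 0, 0, 0.6],
    [0, -0.7, 0, 0, 0, 0, 0.6],
    [0, -0.7, 0, 0, 0, 0, 0.6],
    [0, -0.7, 0, 0, 0, 0, 0.6]
  ]
}}

```text
t: 26.95
tcp_pos: [0.4611, -0.2988, 0.2512]
orientation: [0.037, 0.999, 0.0, -0.0]
wrist_force: [-0.7, -0.0, -0.4]
gripper_width: 0.0683
finger_force: 0.0
```

```bash
python3 c.py slim .116 .03 col3
```

```text
26.95 [ 0.4611 -0.2988  0.2512] psi 3.0674 0.06828315413158033 [-0.7 -0.  -0.4]
top slim 0.85 [ 0.46   -0.053  -0.0821] 0.041
scene slim 0.65 [ 0.4599 -0.0525 -0.0549] 0.062
scene base 0.45 [ 0.4592 -0.0469 -0.2159] 2.929
```

View pics/col3.png

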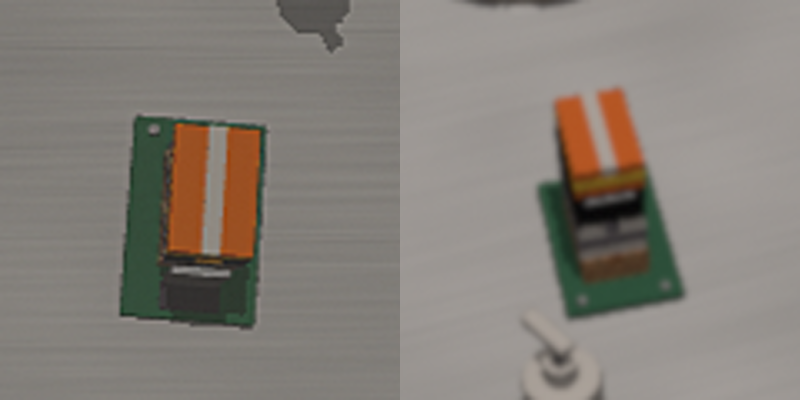

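The column is complete and flush, with the orange carton on top at (213,190) left and (600,140) right, and the gripper is clear.

```bash
python3 -c "
from plant import env; print(env.job_done())"
```

```text
the job is handed in; nothing more can be done
None
```

The tin's lid is shut and the column stands flush on the kraft carton: white, then tin, then orange. The gripper let go and moved clear, and I handed the job in at about 27 s; the hand-in call returned no verdict.

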